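# Tip the slide box flat and shut the slide case

### The job

Get the slides ready to be put away: push the small slide box, which stands on end on the green mat, over onto its blue back so that it lies flat on the mat with its white lid up, and push the orange lid of the larger slide case over until it is fully shut. This is done by pushing alone: do not lift the box, and leave the bottles, jars and beaker standing where they are.

Things in the scene. Friction and masses are not known exactly. Their poses are not given: they have to be found in the camera images.
- slide_box: small shut slide box, about 190 g, 35 (x) x 83 (y) x 98 (z) mm, loose, standing on end on the green mat. Origin: centre of the end it stands on; z up the box. Its -x half is the white lid (yellow label on that face), its +x half the blue base (from above: half white, half blue). Lying on its back, white lid up, its x axis points straight down.
- slide_box_center (a point): centre of the small slide box, 49 mm from either end; 53 mm above the bench when it stands on the mat, 21.5 mm when it lies flat
- mat: green rubbery bench mat, 240 x 240 x 4 mm, fixed to the bench. Origin: centre of its underside, on the bench; x and y along its sides. The slide box stands near its middle.
- case: the larger grey slide case, open-topped, 110 (x) x 180 (y) x 36 (z) mm, fixed to the bench, glass slides inside. Origin: centre of its underside; z up. Its orange lid is hinged along the top of its +x side: the hinge line is parallel to y at x = +55, z = 36 mm. It may face any way.
- case_lid (a joint): angle of the orange lid (rad): 0 = fully shut, a hard stop; 1.57 = upright; 2.1 = leaning back, a hard stop. A stiff hinge: the lid stays wherever it is left; moving its free edge takes 0.5 to 2 N. A plate of 110 x 180 mm: outer face 9 mm from the hinge line, inner face 1 mm. Shut, its outer face is 45 mm above the bench.
- case_lid_edge (a point): middle of the lid's free edge, 110 mm from the hinge line, half-way through the lid's thickness (black tab there)
- oil_bottle: amber immersion-oil bottle with black cap, 28 mm across, 70 mm tall, loose, standing on the bench; not part of the work. Origin: centre of its underside.
- stain_bottle: white stain bottle with red cap, 32 mm across, 80 mm tall, loose, standing on the bench; not part of the work. Origin: centre of its underside.
- jar_red: clear specimen jar with red cap, 56 mm across, 60 mm tall, loose, standing on the bench; not part of the work. Origin: centre of its underside.
- jar_yellow: clear specimen jar with yellow cap, 56 mm across, 60 mm tall, loose, standing on the bench; not part of the work. Origin: centre of its underside.
- beaker: glass beaker, 60 mm across, 75 mm tall, loose, standing on the bench; not part of the work. Origin: centre of its underside.
- wash_bottle: white wash bottle with blue cap, 60 mm across, 120 mm tall, loose, standing on the bench; not part of the work. Origin: centre of its underside.
Not all that is in view belongs to the job. What is shaped like the case but red or turquoise is not meant. What is shaped like the slide_box but red or turquoise is not meant.

How it is judged:
At the end, for the whole second after the job is handed in: the small slide box lies flat on its blue back on the mat (white lid up, level within about 8 degrees, its centre over the mat), at rest, and the orange lid is shut within 0.05 rad (about 5 mm at its free edge) (angle between slide_box's own x axis and vertical above 3 rad and height (world z) of slide_box_center below 0.03 m and x of slide_box_center in the frame of mat between -0.115 and 0.115 m and y of slide_box_center in the frame of mat between -0.115 and 0.115 m and linear speed of slide_box below 0.02 m/s and value of joint case_lid below 0.05 rad); the robot touches nothing.
It fails at once if the small slide box is lifted (its centre more than about 17 mm higher than when it stands) (height (world z) of slide_box_center above 0.07 m).
It fails at once if a bottle, jar or the beaker is shifted by more than 30 mm (distance of any of oil_bottle, stain_bottle, jar_red, jar_yellow, beaker, wash_bottle from where it was at the start of the episode above 0.03 m).
It fails at once if a bottle, jar or the beaker is tipped over (angle between any of oil_bottle, stain_bottle, jar_red, jar_yellow, beaker, wash_bottle's own z axis and vertical above 0.5 rad).
It also fails if it takes over 46 s, if anything falls off the work surface, if the arm or the gripper's body presses on something with over 40 N, if the wrist force passes 120 N, or if a joint passes its speed limit or range.

### The arm

A 6-joint arm with a two-finger parallel gripper is mounted at the origin on the work surface. World frame = base frame: x ahead of the robot, y to its left, z up, the work surface at z = 0. Lengths are in m, angles in rad, forces in N, time in s.
With the tool pointing down it reaches from about 0.3 to 0.75 m from the base axis. Payload 8.5 kg.
Tool frame: the origin (TCP) lies on the centre line of the jaws, within the pads' length; the fingertips stand 22 mm ahead of it and the grasp point (between the pads) lies 3 mm ahead of it; z points along the fingers, y is the line along which they close (so a half turn about z gives the same grasp; the last joint's range is limited). The gripper opens to 85 mm and grips with 20 to 120 N. Pads are 22 mm wide; open, the fingers measure 114 mm over their backs; the gripper's body (76 mm by 85 mm) begins 54 mm behind the grasp point. The pads swing forward as they close: fully open they stand 13 mm farther back than shut.
Start: joints at [-1.476, 0.381, 1.297, -0, 1.464, -0.215], TCP at [0.168, -0.524, 0.253] pointing down, gripper open.
Joint ranges: [-3.11, 3.11], [-0.89, 2.33], [0.22, 2.48], [-1.42, 4.56], [0.17, 2.85], [-2.88, 2.88]. Speed limits (rad/s): [2.39, 2.39, 3.14, 3.14, 3.14, 3.14].

### API

Orientations are given as a unit quaternion [w, x, y, z].
In Python, from rig import ctrl, snapshot, trace, mark_of gives the robot as it stands.
- The arm moves only by the tool step_arm, never from a script. Its argument "steps" is a list of rows, each a list of 6 numbers: the shift along the tool's x, y, z each as a share of 500 mm, from -1 to 1, then the turn, a rotation vector about the tool's x, y, z each as a share of 0.1 rad, from -1 to 1. In form: [[dx, dy, dz, rx, ry, rz], ...]. A call has 1 to 20 rows; each row shifts and turns the commanded pose from where the row before left it, along the tool's axes as they then stand; what a row does not reach is not made up. A row lasts 1/12 s, in which the tool goes at most 41.7 mm and 7.16 degrees, less where a joint would pass 70% of its speed; a pose out of reach is approached as far as the arm can. A call with a number of a shift or a turn outside -1 to 1 is refused whole. A call with a gripper value outside its range is refused whole. "gripper" is the closure, from -1 (fully open) to 1 (shut), set as the call begins (left out, the last holds). The fingers move at their own pace and stop on an object; "grip_force" is the grip in N (left out, the last holds). Time passes only in rows, so rows that do not move let the fingers close. It gives the time, the measured TCP pose, the force, the opening and the grip force at its end, in the units of the state.
- ctrl.state(): the state, without advancing time (a new reading comes with each control period).
- snapshot(name): name is "scene" or "top"; returns a dict with "frame" (420x560x3 uint8, red, green, blue), "z_map" (420x560 float32, m along the optical axis (not along the pixel's ray), 0 where there is no reading), "fx", "fy", "cx", "cy" (pixels), "pose" (4x4, takes a point from camera to world coordinates). Camera axes: x right, y down, z forward; pixel columns grow to the right and rows downward; lengths in m; the calibration is good to about 2 mm. A picture is of the moment at which its call begins.
- ctrl.finish_job(): hands the job in; it is judged then, once.
Trained networks look in a picture, given as the dict that the camera call returned (one of the last four; its "shot" number tells which), for a name from the list of things; names that differ only in an ending like _2 or _b are one class to them, and where a whole thing is asked for, a point or a joint stands for the part that bears it (a point fixed in the world has none). Each returns a list of dicts, best first, with "confidence" (0 to 1); they miss things now and then, are a little off and sometimes report something else, mostly with a low value. They report only what shows in the picture. A call takes as long as a camera call. They do not tell look-alikes from the thing itself.
- trace(target, picture): "mask" (420x560 bool, what is visible of it) and "uv" ([column, row] in pixels, amid what is visible of it).
- mark_of(target, picture): "uv" ([column, row] in pixels: a listed point, or the origin of a listed thing).
The state is a dict: "t": time; "joint_positions": joint angles; "joint_vel": joint speeds; "joint_efforts": joint torques, N m; "position": TCP position; "orientation": TCP orientation; "contact_force": force on the tool from outside, world axes, zero at the start; "torque": the same for the moment, N m; "finger_gap": opening from 0.0 (shut) to 1.0 (fully open); "grasp_force": force on a finger pad.
Only numpy, scipy, OpenCV 4.12 (cv2) and the standard library are available. Lean on these libraries where they do the work, as an engineer would, in place of code of your own. Each camera call takes 0.05 s, during which the arm holds its last target. There are 200 camera calls.

## Working session

There is one attempt and no reset: what is moved stays moved. The work goes in short steps, Python scripts to look and compute and a tool call to move; the robot and the scene stay as the last step left them, time stands still between calls to the robot, and variables do not carry over. Pictures are saved under pics/ and viewed, at most 10 in all, crops included, and the job is handed in when it is done.

Besides the shell and the picture viewer there is one more tool, called as a command line: name --pt "numbers of a row" for each row, then --argument value for the rest. step_arm: Moves the arm, as the interface text tells. Its arguments: {"type":"object","properties":{"steps":{"type":"array","items":{"type":"array","items":{"type":"number","minimum":-1,"maximum":1}}},"gripper":{"type":"number"},"grip_force":{"type":"number"}},"required":["steps"]}

```bash
mkdir -p pics; cat > h.py <<'E'
import numpy as np, cv2
from rig import ctrl, snapshot, trace, mark_of
def pts(p,m):
    v,u=np.nonzero(m&(p["z_map"]>0)); z=p["z_map"][v,u]
    c=np.stack([(u-p["cx"])/p["fx"]*z,(v-p["cy"])/p["fy"]*z,z,np.ones_like(z)])
    return (p["pose"]@c)[:3].T, p["frame"][v,u]
E
python3 - <<'E'
from h import *
a=snapshot("scene");b=snapshot("top")
for n,p in(("scene",a),("top",b)):
    cv2.imwrite(f"pics/{n}1.png",p["frame"][:,:,::-1])
    print(n,p["pose"].round(3).tolist())
    for t in["slide_box","mat","case","case_lid","oil_bottle","stain_bottle","jar_red","jar_yellow","beaker","wash_bottle"]:
        for r in trace(t,p)[:3]:
            q,_=pts(p,r["mask"])
            if len(q): print(t,round(r["confidence"],2),np.round(r["uv"]),len(q),np.percentile(q,[2,50,98],axis=0).round(3).tolist())
s=ctrl.state();print(s["position"],s["orientation"],s["t"],s["finger_gap"])
E
```

```text
scene [[0.53, 0.502, -0.684, 1.389], [0.848, -0.329, 0.416, -0.479], [-0.016, -0.8, -0.6, 0.806], [0.0, 0.0, 0.0, 1.0]]
slide_box 0.83 [249. 282.] 1419 [[0.626, -0.223, -0.0], [0.726, -0.187, 0.064], [0.738, -0.138, 0.098]]
slide_box 0.81 [206. 234.] 904 [[0.462, -0.227, 0.004], [0.517, -0.196, 0.071], [0.537, -0.149, 0.102]]
slide_box 0.63 [154. 206.] 984 [[0.262, -0.316, 0.001], [0.293, -0.278, 0.06], [0.308, -0.235, 0.099]]
mat 0.94 [206. 259.] 4239 [[0.386, -0.314, -0.001], [0.526, -0.224, 0.003], [0.619, -0.076, 0.006]]
case 0.88 [442. 173.] 1469 [[0.491, 0.546, 0.0], [0.607, 0.609, 0.041], [0.681, 0.695, 0.046]]
case 0.64 [330. 205.] 1800 [[0.434, 0.11, 0.001], [0.545, 0.197, 0.026], [0.634, 0.293, 0.144]]
case 0.58 [286. 164.] 1321 [[0.188, 0.123, -0.001], [0.3, 0.199, 0.042], [0.369, 0.312, 0.046]]
case_lid 0.94 [292. 163.] 870 [[0.204, 0.132, 0.037], [0.284, 0.213, 0.043], [0.36, 0.305, 0.047]]
case_lid 0.68 [440. 168.] 918 [[0.497, 0.556, 0.037], [0.59, 0.624, 0.043], [0.672, 0.696, 0.046]]
case_lid 0.6 [348. 192.] 244 [[0.514, 0.186, 0.036], [0.598, 0.218, 0.095], [0.638, 
[... 2092 characters left out ...]
 -0.008, 0.018], [0.62, 0.009, 0.055], [0.634, 0.022, 0.085]]
jar_red 0.48 [322. 137.] 241 [[0.746, -0.083, 0.011], [0.765, -0.059, 0.057], [0.793, -0.035, 0.067]]
jar_yellow 0.63 [284. 137.] 244 [[0.745, 0.042, 0.01], [0.764, 0.069, 0.057], [0.792, 0.094, 0.067]]
beaker 0.57 [175. 200.] 282 [[0.539, 0.422, -0.003], [0.571, 0.454, 0.034], [0.592, 0.475, 0.079]]
wash_bottle 0.84 [452. 231.] 399 [[0.399, -0.532, -0.001], [0.424, -0.477, 0.079], [0.462, -0.459, 0.124]]
wash_bottle 0.47 [304. 179.] 90 [[0.609, -0.008, 0.009], [0.619, 0.007, 0.053], [0.634, 0.022, 0.085]]
[ 0.16766226 -0.5238151   0.25333545] [ 2.34783105e-05  9.88028003e-01  1.54274643e-01 -6.83426074e-08] 1.1 1.0022304185195796
```

View pics/scene1.png

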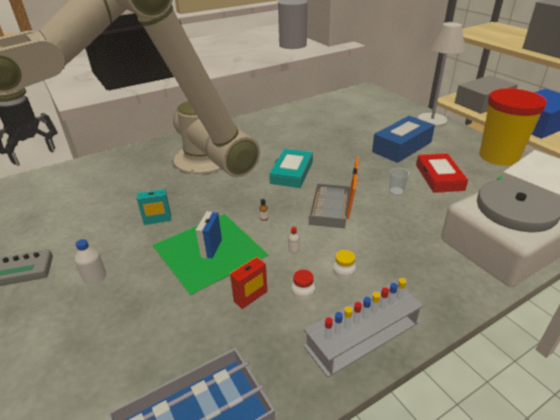

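View pics/top1.png

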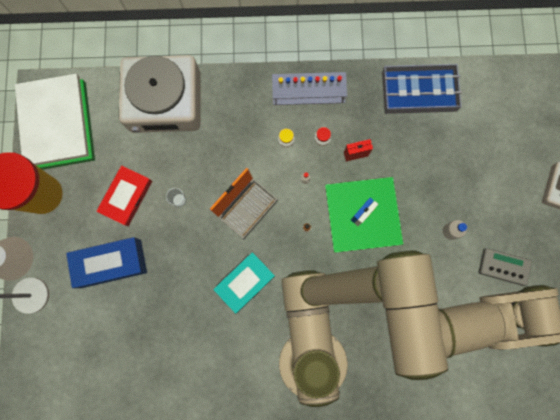

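The white/blue box stands mid-mat (scene ≈(208,235), top ≈(366,212)). The orange lid is near-upright at scene ≈(353,190), top ≈(233,193). Next I fit their exact poses.

```bash
python3 - <<'E'
from h import *
for n in("scene","top"):
    p=snapshot(n); q,c=pts(p,np.ones(p["z_map"].shape,bool)); c=c.astype(int)
    hsv=cv2.cvtColor(c.astype(np.uint8)[None],cv2.COLOR_RGB2HSV)[0].astype(int)
    near=(abs(q[:,0]-.495)<.07)&(abs(q[:,1]+.19)<.07)
    top=near&(q[:,2]>.094)
    r=cv2.minAreaRect((q[top][:,:2]*1000).astype(np.float32)); print(n,"boxtop",r,cv2.boxPoints(r).round().tolist(),top.sum())
    bl=near&(hsv[:,0]>105)&(hsv[:,0]<130)&(hsv[:,1]>120)&(q[:,2]>.02); wh=near&(hsv[:,1]<60)&(q[:,2]>.08)
    print("blue",bl.sum(),q[bl].mean(0).round(3),"bluetop",q[bl&top].mean(0).round(3),"white",wh.sum(),q[wh].mean(0).round(3),"whtop",q[wh&top].mean(0).round(3))
    case=(abs(q[:,0]-.54)<.13)&(abs(q[:,1]-.22)<.12)
    og=case&(hsv[:,0]>5)&(hsv[:,0]<18)&(hsv[:,1]>150)&(q[:,2]>.04)
    P=q[og]; 
    for _ in range(4):
        m=P.mean(0);u,s,v=np.linalg.svd(P-m,full_matrices=False); P=P[abs((P-m)@v[2])<.006]
    print("lid",len(P),m.round(3),"n",v[2].round(3),"v0",v[0].round(3),(s/len(P)**.5).round(4))
    gr=case&(q[:,2]>.004)&(q[:,2]<.045)&(hsv[:,1]<90)
    r=cv2.minAreaRect((q[gr][:,:2]*1000).astype(np.float32)); print("case",r)
    tp=P[P[:,2]>P[:,2].max()-.01]; print("toplid",tp.mean(0).round(3),P[:,2].max(),P[P[:,2]<.055].mean(0).round(3))
    for t in("case_lid_edge","case","slide_box_center","mat"):
        for k in mark_of(t,p)[:3]: print(t,round(k["confidence"],2),np.round(k["uv"],1))
    cv2.imwrite(f"pics/z_{n}.png",cv2.resize(np.hstack([p["frame"][160:300,130:380]] if n=="scene" else [p["frame"][150:270,200:420]]),None,fx=3,fy=3,interpolation=cv2.INTER_CUBIC)[:,:,::-1])
E
```

```text
scene boxtop ((496.59393310546875, -189.16659545898438), (36.62037658691406, 85.72960662841797), 46.46814727783203) [[453.0, -173.0], [515.0, -232.0], [540.0, -205.0], [478.0, -146.0]] 291
blue 448 [ 0.515 -0.188  0.07 ] bluetop [ 0.509 -0.185  0.1  ] white 171 [ 0.498 -0.201  0.098] whtop [ 0.494 -0.197  0.1  ]
lid 196 [0.601 0.222 0.113] n [ 0.664  0.737 -0.125] v0 [ 0.675 -0.663 -0.324] [0.0555 0.028  0.0024]
case ((547.9066772460938, 227.61029052734375), (181.69154357910156, 187.75308227539062), 46.576053619384766)
toplid [0.579 0.248 0.143] 0.14712978321781467 [0.629 0.188 0.048]
case_lid_edge 0.87 [426.9 171.4]
case_lid_edge 0.72 [278.3 160.8]
case_lid_edge 0.58 [263.9 218.3]
case 0.88 [286.7 167.2]
case 0.88 [439.  174.1]
case 0.67 [331.1 211.2]
slide_box_center 0.74 [207.1 234.8]
slide_box_center 0.6 [155.9 208.7]
slide_box_center 0.58 [250.5 280.5]
mat 0.93 [209.4 246.9]
top boxtop ((496.1093444824219, -185.19610595703125), (34.61648178100586, 84.41525268554688), 46.91098403930664) [[453.0, -169.0], [515.0, -227.0], [539.0, -201.0], [477.0, -144.0]] 257
blue 83 [ 0.498 -0.178  0.102] bluetop [ 0.497 -0.177  0.102] white 127 [ 0.487 -0.19   0.101] whtop [ 0.488 -0.191  0.102]
lid 571 [0.567 0.253 0.1  ] n [-0.67  -0.733  0.113] v0 [-0.738  0.675  0.002] [0.0518 0.0327 0.0016]
case ((539.3443603515625, 219.7593994140625), (239.1797637939453, 258.25640869140625), 89.92224884033203)
toplid [0.574 0.254 0.146] 0.15247927507071624 [0.565 0.246 0.048]
case_lid_edge 0.78 [136.3 202.1]
case_lid_edge 0.75 [228.7 189.4]
case_lid_edge 0.63 [255.3 290.6]
case 0.92 [248.3 208.2]
case 0.87 [244.1 280.7]
case 0.73 [128.3 198.9]
slide_box_center 0.75 [362.1 212. ]
slide_box_center 0.66 [357. 150.]
mat 0.61 [361.1 214.7]
```

View pics/z_top.png

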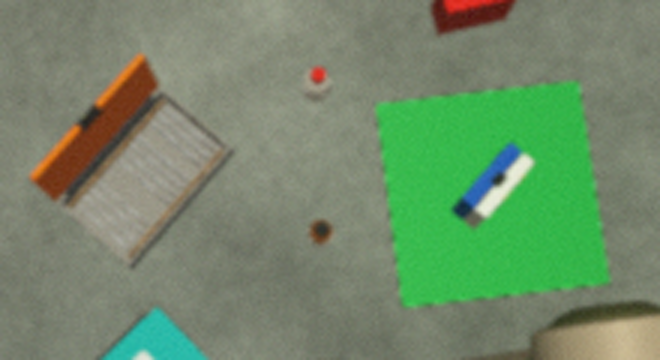

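View pics/z_scene.png

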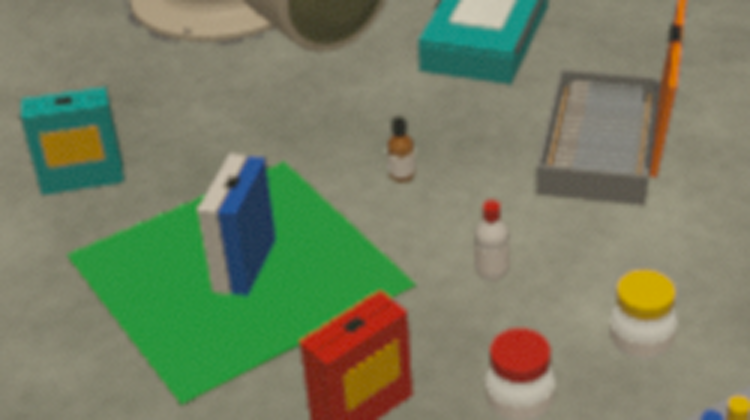

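step_arm --pt "0.0716 -0.0379 0 0 0 0" --pt "0.0716 -0.0379 0 0 0 0" --pt "0.0716 -0.0379 0 0 0 0" --pt "0.0716 -0.0379 0 0 0 0" --pt "0.0716 -0.0379 0 0 0 0" --pt "0.0716 -0.0379 0 0 0 0" --pt "0.0716 -0.0379 0 0 0 0" --pt "0.0716 -0.0379 0 0 0 0" --pt "0.0716 -0.0379 0 0 0 0" --pt "0.0716 -0.0379 0 0 0 0" --pt "0 0 0.03 0 0 -1" --pt "0 0 0.03 0 0 -1" --pt "0 0 0.03 0 0 -1" --pt "0 0 0.03 0 0 -1" --pt "0 0 0.03 0 0 -1" --pt "0 0 0 0 0 0" --pt "0 0 0 0 0 0" --gripper 1 --grip_force 30

```text
t: 3.02
position: [0.4508, -0.2341, 0.1783]
orientation: [-0.0, 0.92, 0.393, -0.0]
contact_force: [-0.2, -0.1, 1.1]
finger_gap: -0.001
grasp_force: 0.0
```

step_arm --pt "0 0 0.073 0 0 0" --pt "0 0 0.073 0 0 0" --pt "0 0 0 0 0 0" --pt "0.03 0 0 0 0 0" --pt "0.03 0 0 0 0 0" --pt "0.02 0 0 0 0 0" --pt "0.02 0 0 0 0 0" --pt "0.02 0 0 0 0 0" --pt "0.02 0 0 0 0 0" --pt "0 0 0 0 0 0"

```text
t: 3.85
position: [0.5002, -0.1824, 0.1058]
orientation: [0.0, 0.919, 0.394, 0.0]
contact_force: [-0.3, -0.2, -0.9]
finger_gap: 0.001
grasp_force: 0.0
```

```bash
python3 - <<'E'
from h import *
p=snapshot("scene");cv2.imwrite("pics/s2.png",cv2.resize(p["frame"][130:310,80:400],None,fx=2.4,fy=2.4)[:,:,::-1])
E
```

```text
(no output)
```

View pics/s2.png

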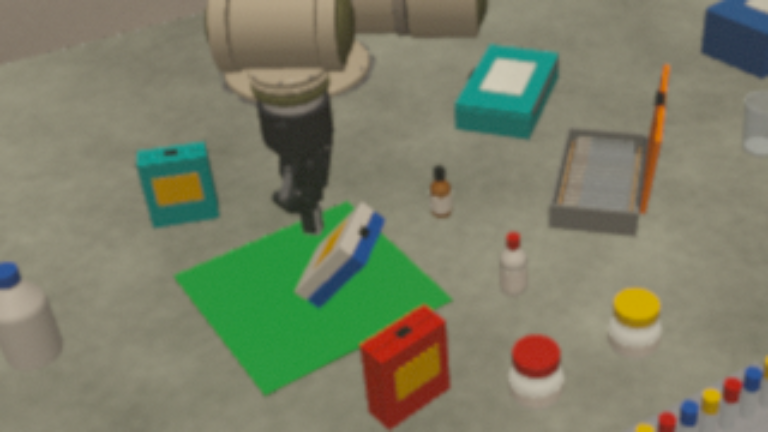

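The box is tipping over, already clear of the finger at about (340,250). I'm retreating upward and moving behind the orange lid.

step_arm --pt "0 0 -0.0725 0 0 0" --pt "0 0 -0.0725 0 0 0" --pt "0 0 -0.0725 0 0 0" --pt "0 0 -0.0725 0 0 0" --pt "0.0687 -0.0413 0 0 0 0" --pt "0.0687 -0.0413 0 0 0 0" --pt "0.0687 -0.0413 0 0 0 0" --pt "0.0687 -0.0413 0 0 0 0" --pt "0.0687 -0.0413 0 0 0 0" --pt "0.0687 -0.0413 0 0 0 0" --pt "0.0687 -0.0413 0 0 0 0" --pt "0.0687 -0.0413 0 0 0 0" --pt "0.0687 -0.0413 0 0 0 0" --pt "0.0687 -0.0413 0 0 0 0" --pt "0.0687 -0.0413 0 0 0 0" --pt "0.0687 -0.0413 0 0 0 0" --pt "0 0 0 0 0 0" --pt "0 0 0 0 0 0"

```text
t: 5.4
position: [0.6038, 0.2871, 0.2494]
orientation: [0.0, 0.919, 0.395, -0.001]
contact_force: [-0.4, -1.7, -0.3]
finger_gap: -0.004
grasp_force: 0.0
```

```bash
python3 - <<'E'
from h import *
for n in("scene","top"):
    p=snapshot(n); q,c=pts(p,np.ones(p["z_map"].shape,bool))
    near=(abs(q[:,0]-.54)<.09)&(abs(q[:,1]+.14)<.09)&(q[:,2]>.025)
    r=cv2.minAreaRect((q[near][:,:2]*1000).astype(np.float32)); print(n,r,q[near][:,2].min(),np.percentile(q[near][:,2],[10,50,95]),np.median(c[near],0))
    cv2.imwrite(f"pics/{n}3.png",cv2.resize(p["frame"][100:300,100:420],None,fx=2.4,fy=2.4)[:,:,::-1])
E
```

```text
scene ((545.1100463867188, -136.55406188964844), (99.6456298828125, 87.73945617675781), 46.33530044555664) 0.02502538314446734 [0.03168251 0.03742255 0.04001477] [196. 179. 157.]
top ((545.3884887695312, -133.22866821289062), (97.73966979980469, 86.19718170166016), 47.29133224487305) 0.025416203995611397 [0.03326723 0.03896522 0.04585915] [224. 228. 201.]
```

View pics/scene3.png

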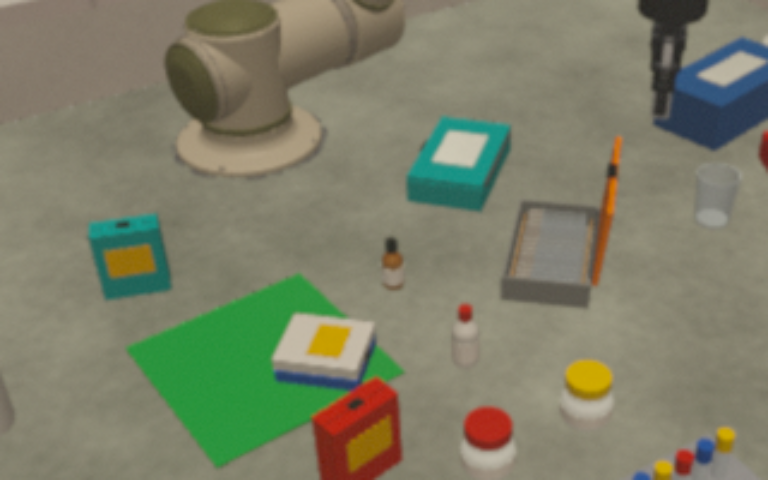

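The box lies flat, white lid up, at (325,345). The finger is behind the lid, so I'm pushing it now.

step_arm --pt "0 0 0.0713 0 0 0" --pt "0 0 0.0713 0 0 0" --pt "0 0 0.0713 0 0 0" --pt "0 0 0 0 0 0" --pt "-0.0253 0 0 0 0 0" --pt "-0.0253 0 0 0 0 0" --pt "-0.0253 0 0 0 0 0" --pt "-0.0223 0 0.0006 0 0 0" --pt "-0.0223 0 0.0006 0 0 0" --pt "-0.0214 0 0.0063 0 0 0" --pt "-0.0214 0 0.0063 0 0 0" --pt "-0.019 0 0.0116 0 0 0" --pt "-0.019 0 0.0116 0 0 0" --pt "0 0 0 0 0 0" --pt "0 0 0 0 0 0"

```text
t: 6.75
position: [0.5353, 0.2122, 0.1268]
orientation: [0.0, 0.919, 0.393, 0.001]
contact_force: [0.7, 0.2, 1.1]
finger_gap: -0.002
grasp_force: 0.0
```

```bash
python3 - <<'E'
from h import *
p=snapshot("scene");cv2.imwrite("pics/s4.png",cv2.resize(p["frame"][90:270,260:460],None,fx=3,fy=3)[:,:,::-1])
E
```

```text
(no output)
```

View pics/s4.png

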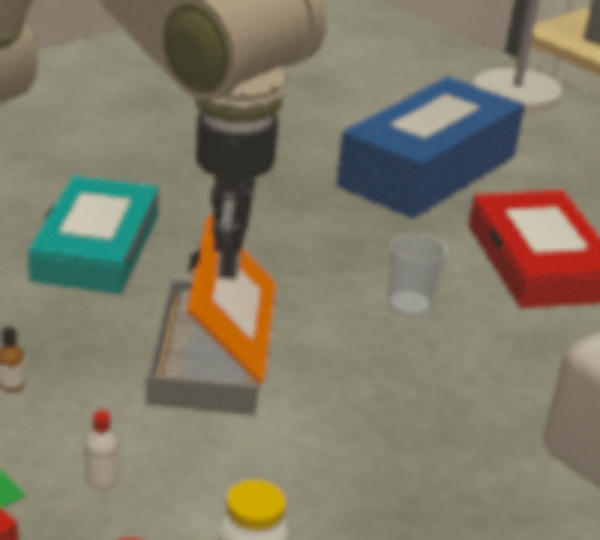

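The lid is about halfway over, at (230,300), and the finger bears on its outer face.

step_arm --pt "-0.0154 0 0.0162 0 0 0" --pt "-0.0154 0 0.0162 0 0 0" --pt "-0.0107 0 0.0196 0 0 0" --pt "-0.0107 0 0.0196 0 0 0" --pt "-0.0041 0 0.0143 0 0 0" --pt "-0.0041 0 0.0143 0 0 0" --pt "0 0 0.006 0 0 0" --pt "0 0 0.006 0 0 0" --pt "0 0 0 0 0 0"

```text
t: 7.55
position: [0.5139, 0.1913, 0.0685]
orientation: [-0.0, 0.919, 0.394, -0.0]
contact_force: [-0.8, 0.2, 0.3]
finger_gap: 0.001
grasp_force: 0.0
```

step_arm --pt "0 0 0.003 0 0 0" --pt "0 0 0.003 0 0 0" --pt "0 0 0 0 0 0"

```text
t: 7.8
position: [0.5141, 0.1913, 0.067]
orientation: [0.0, 0.919, 0.394, 0.001]
contact_force: [-2.8, -0.0, 9.4]
finger_gap: -0.001
grasp_force: 4.4
```

step_arm --pt "0 0 0.003 0 0 0" --pt "0 0 0 0 0 0"

```text
t: 7.97
position: [0.5141, 0.1913, 0.0667]
orientation: [0.0, 0.919, 0.394, 0.001]
contact_force: [-6.3, -2.0, 21.3]
finger_gap: -0.004
grasp_force: 10.9
```

step_arm --pt "0 0 -0.03 0 0 0" --pt "0 0 -0.07 0 0 0" --pt "0 0 -0.07 0 0 0" --pt "0 0 -0.07 0 0 0" --pt "0 0 0 0 0 0" --pt "0 0 0 0 0 0"

```text
t: 8.47
position: [0.5144, 0.1914, 0.1862]
orientation: [0.001, 0.919, 0.394, 0.002]
contact_force: [-0.6, -0.2, 0.3]
finger_gap: -0.002
grasp_force: 0.0
```

```bash
python3 - <<'E'
from h import *
p=snapshot("scene");cv2.imwrite("pics/s5.png",cv2.resize(p["frame"][110:310,120:440],None,fx=2.4,fy=2.4)[:,:,::-1])
q,c=pts(p,np.ones(p["z_map"].shape,bool));hsv=cv2.cvtColor(c[None],cv2.COLOR_RGB2HSV)[0].astype(int)
o=(abs(q[:,0]-.54)<.12)&(abs(q[:,1]-.21)<.12)&(hsv[:,0]>5)&(hsv[:,0]<18)&(hsv[:,1]>150)&(q[:,2]>.04)&(q[:,2]<.07)
s=(.564-q[o,0])*.675+(.245-q[o,1])*.737
print(np.polyfit(s,q[o,2],1),o.sum(),s.min(),s.max())
for t in["oil_bottle","stain_bottle","jar_red","jar_yellow","beaker"]:
    for r in trace(t,p)[:1]: print(t,np.median(pts(p,r["mask"])[0],0).round(3))
E
```

```text
[0.00164171 0.04314508] 794 0.00346055895510955 0.11366617365284948
oil_bottle [0.46  0.    0.031]
stain_bottle [ 0.634 -0.002  0.039]
jar_red [ 0.787 -0.073  0.043]
beaker [0.574 0.435 0.05 ]
```

View pics/s5.png

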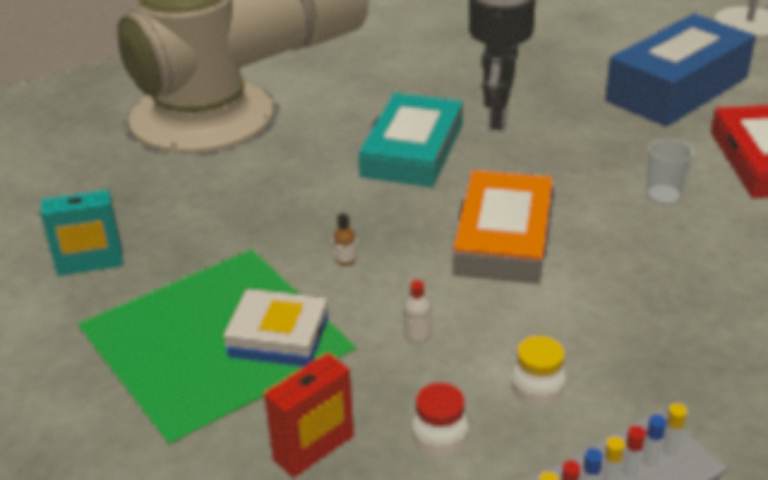

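The lid at (505,220) is shut, with a fitted slope of about 0.002 rad. The box lies flat at (277,325), the vessels are where they were, and the robot is clear.

```bash
python3 -c "
from rig import ctrl; print(ctrl.finish_job())"
```

```text
the job is handed in; nothing more can be done
None
```

The job is handed in: the slide box lies flat on the mat with its white lid up, the orange lid is shut (measured slope about 0.002 rad), and the bottles, jars and beaker stand where they were; the hand-in did not report a verdict.

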